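# Hold the marker clip open over the wound-up imaging plate

### The arm

A 6-joint arm with a two-finger parallel gripper is mounted at the origin on a cart in front of the work surface, level with it; the furniture and walls round the work are solid. World frame = base frame: x ahead of the robot, y to its left, z up, the work surface at z = 0. Lengths are in m, angles in rad, forces in N, time in s.
With the tool pointing down it reaches from about 0.325 to 0.9 m from the base axis. Payload 3.5 kg.
Tool frame: the origin (TCP) lies on the centre line of the jaws, within the pads' length; the fingertips stand 19 mm ahead of it and the grasp point (between the pads) is the TCP; z points along the fingers, y is the line along which they close (so a half turn about z gives the same grasp; the last joint's range is limited). The gripper opens to 85 mm and grips with 20 to 120 N. Pads are 22 mm wide; open, the fingers measure 114 mm over their backs; the gripper's body (76 mm by 85 mm) begins 54 mm behind the grasp point. The pads swing forward as they close: fully open they stand 13 mm farther back than shut.
Start: joints at [-1.381, 0.276, -0.026, 1.268, 0, 1.467], TCP at [0.18, -0.598, 0.212] pointing down, gripper open.
Joint ranges: [-3.12, 3.12], [-0.85, 1.88], [-1.08, 1.24], [-1.95, 2.15], [-1.57, 1.53], [-3.14, 3.14]. Speed limits (rad/s): [2.57, 2.57, 3.14, 3.14, 3.14, 3.14].

### API

Orientations are given as a unit quaternion [x, y, z, w].
In Python, from cell import sensors, cams, arm gives the robot as it stands.
- The arm moves only by the tool arm_command, never from a script. Its argument "plan" is a list of rows, each an object with "linear": the shift along the tool's x, y, z normalised to -1 to 1, where 1 is 30 cm, a list of three; "rotation": the turn, a rotation vector about the tool's x, y, z normalised to -1 to 1, where 1 is 180 degrees, a list of three; "jaw": the opening, from 0 (shut) to 1 (fully open). A call has 1 to 8 rows; each row is the pose to reach, as a shift and turn from the pose commanded when the call began, along the tool's axes at that moment, turning the shorter way round; what a row does not reach only later rows make up. A row lasts 1/10 s, in which the tool goes at most 50 mm and 8.59 degrees, less where a joint would pass 70% of its speed; a pose out of reach is approached as far as the arm can. A call with a number of a shift or a turn outside -1 to 1 is refused whole. A call with a gripper value outside its range is refused whole. The fingers move at their own pace and stop on an object; "force" is the grip in N (left out, the last holds). Time passes only in rows, so rows that repeat a pose let the fingers close. It gives the time, the measured TCP pose, the force, the opening and the grip force at its end, in the units of the state.
- sensors.sense(): the state, without advancing time (a new reading comes with each control period).
- cams.read_camera(name): name is "scene" or "top" or "wrist"; returns (picture, depth): 420x560x3 uint8, red, green, blue; 420x560 float32, m along the optical axis (not along the pixel's ray), 0 where there is no reading.
- cams.get_calibration(name): a dict with "mtx" (3x3 intrinsics, pixels), "R" (3x3) and "t" (3): a world point X has camera coordinates R X + t. Camera axes: x right, y down, z forward; pixel columns grow to the right and rows downward; lengths in m; the calibration is good to about 2 mm. The wrist camera is an equidistant fisheye: a pixel r from the principal point sees the ray r / f radians off the axis. A picture is of the moment at which its call begins: read the wrist's pose just before it. get_calibration takes no time and is no camera call; for the wrist camera it gives the pose at the moment of the call.
- arm.hand_in(): hands the job in; it is judged then, once.
Trained networks look in the newest picture that a camera, given by its name, has taken for a name from the list of things; names that differ only in an ending like _2 or _b are one class to them, and where a whole thing is asked for, a point or a joint stands for the part that bears it (a point fixed in the world has none). Each returns a list of dicts, best first, with "score" (0 to 1); they miss things now and then, are a little off and sometimes report something else, mostly with a low value. They report only what shows in the picture. A call takes as long as a camera call.
- cams.trace(camera, target): "pixels" (420x560 bool, what is visible of it) and "at" ([column, row] in pixels, amid what is visible of it).
The state is a dict: "t": time; "q": joint angles; "qd": joint speeds; "effort": joint torques, N m; "tool_pos": TCP position; "ee_rot": TCP orientation; "ft_force": force on the tool from outside, world axes, zero at the start; "ft_torque": the same for the moment, N m; "finger_gap": finger opening in m; "grip_force": force on a finger pad.
Only numpy, scipy, OpenCV 4.12 (cv2) and the standard library are available. Lean on these libraries where they do the work, as an engineer would, in place of code of your own. Each camera call takes 0.05 s, during which the arm holds its last target. There are 200 camera calls.

### The job

Wind the imaging plate up out of its case with the handwheel (clockwise raises it), regrasping as often as needed, until the pointer on the front of the case is level with the long mark. Then take the larger of the two spring clips off the clip bar by squeezing its wings, and lower it gently, jaws spread, over about the middle of the plate's top edge, so that the edge stands well between the open jaws with neither jaw touching it. Finish while holding it squeezed open there: a colleague will slip the patient's marker in beside the plate before the clip is let go. Leave everything else as it is.

Things in the scene. Friction and masses are not known exactly. Their poses are not given: they have to be found in the camera images.
- plate_edge (a point): Centre of the top edge of the imaging plate: a rigid upright grey plate with a bare metal top rim, 4 mm thick (point x), 120 mm long (point y), standing in the slot of a white case 30 mm thick, 140 mm long, top at z = 0.112. The point's z is up. It rises with the plate; at plate joint 0 it is flush with the top of the case.
- plate (a joint): Height of the plate above flush, m, 0 to 0.040. The small dark steel pointer in the black slot on the case's front (the face toward -x) rises with it. It is level with the long mark (the one long line among short ones) at 0.030.
- handwheel (a joint): Turn of the handwheel, rad, 0 to 4.44, growing clockwise seen from above; it stays where it is left. Geared to the plate: 9 mm of rise per rad. Takes about 0.1 N m.
- handwheel_grip (a point): Middle of the rim of the handwheel, on its vertical axis: a black knurled wheel, diameter 56 mm, 20 mm high (10 mm above and below this point), dished on top, on a short shaft whose gearbox top is 24 mm below this point. It stands 152 mm along the stand's -y from the plate's centre.
- plate_stand: The fixed stand of case, gearbox and base (74 x 285 x 12 mm). Origin: underside, below the plate's centre; x is the plate's normal, y runs along the plate's edge, z up.
- clip: The larger spring clip, bare steel, 40 mm wide, 60 g, parked on the clip bar, jaws down, wings up. Origin on its hinge pin, which lies along y; the wings close along x; z up. Two flat wings 28 mm wide rise 48 mm above the pin: splayed as it bites (52 mm over the tips), parallel and 24 mm over the outsides when fully squeezed. The frame belongs to the half at -x and tips 0.3 rad on squeezing.
- clip_leaf (a joint): Opening of the larger clip, rad: 0 as it bites the bar, 0.6 with the wings squeezed fully (stop). A spring shuts it: opening takes about 8 N on each wing to start, 14 N at the stop.
- clip_lip_near (a point): Lower inner end of the larger clip's jaw lip at the clip's -x side: 38 mm below the pin as it bites, 36 mm below when fully squeezed, when the two lip ends stand about 25 mm apart, evenly about the pin. Fingers that swing forward as they close carry the clip down the bar with them, by up to about 10 mm.
- clip_lip_far (a point): Lower inner end of the larger clip's jaw lip at the clip's +x side.
- small_clip: The smaller spring clip, 24 mm wide, of the same shape at 0.7 of the height; leave it. Origin on its hinge pin.
- clip_bar: Fixed bar on which the clips are parked: base 56 x 170 x 10 mm with an upright steel strip 3 mm thick, 160 mm long along its y, top at z = 0.050. Origin: underside centre. The clips stand 42 mm to either side of its middle, either one on either side.
- gauze_stack: Stack of gauze swabs 78 x 78 x 30 mm, bystander. Origin: underside centre.
- tape_roll: Roll of white tape, diameter 62, 13 mm high, bystander. Origin: underside centre.
- vial_a: Small vial, diameter 24, 52 mm high, bystander. Origin: underside centre.
- vial_b: Vial, diameter 30, 60 mm high, bystander. Origin: underside centre.
- syringe_5: Lying syringe 125 x 19 x 27 mm, bystander. Origin: underside centre.
- forceps: Lying steel forceps 140 x 16 x 12 mm, bystander. Origin: underside centre.

How it is judged:
By the outcome, as a careful person would: the job done as asked, in the order asked, and still so for the second after the job is handed in, while the arm keeps its last pose, push and grip.
It also fails if it takes over 64 s, if anything falls off the work surface, if the arm or the gripper's body presses on something with over 40 N, if the wrist force passes 120 N, or if a joint passes its speed limit or range.

## Working session

There is one attempt and no reset: what is moved stays moved. The work goes in short steps, Python scripts to look and compute and a tool call to move; the robot and the scene stay as the last step left them, time stands still between calls to the robot, and variables do not carry over. Pictures are saved under pics/ and viewed, at most 10 in all, crops included, and the job is handed in when it is done.

Besides the shell and the picture viewer there is one more tool, called after "Call:" by a JSON object that holds its "name" and its "arguments", one argument or row to a line. arm_command: Moves the arm, as the interface text tells. Scaled input: -1 to 1 covers 30 cm each way for a shift and 180 degrees each way for a turn. Its arguments: {"type":"object","properties":{"plan":{"type":"array","items":{"type":"object","properties":{"linear":{"type":"array","items":{"type":"number"}},"rotation":{"type":"array","items":{"type":"number"}},"jaw":{"type":"number"}}}},"force":{"type":"number"}},"required":["plan"]}

```bash
ls; mkdir -p pics
cat > h.py <<'E'
import numpy as np, cv2
from cell import sensors, cams, arm
from scipy.spatial.transform import Rotation as Ro
def cloud(name, depth, mask=None):
    c=cams.get_calibration(name); K=np.array(c["mtx"]);R=np.array(c["R"]);t=np.array(c["t"])
    m=(depth>0) if mask is None else (mask&(depth>0))
    v,u=np.nonzero(m); d=depth[v,u]
    P=np.stack([(u-K[0,2])/K[0,0]*d,(v-K[1,2])/K[1,1]*d,d],1)
    return (P-t)@R, u, v
def proj(name,X):
    c=cams.get_calibration(name); K=np.array(c["mtx"])
    p=(np.array(c["R"])@np.array(X).T).T+np.array(c["t"])
    p=p@K.T; return p[...,:2]/p[...,2:]
def save(n,im): cv2.imwrite(f"pics/{n}.png",cv2.cvtColor(im,cv2.COLOR_RGB2BGR))
E
python3 - <<'E'
from h import *
for n in("scene","top"):
    im,d=cams.read_camera(n); save(n+"0",im); np.save(n+"_d.npy",d)
    for o in ("plate_edge","handwheel","plate_stand","clip","small_clip","clip_bar"):
        for r in cams.trace(n,o)[:2]:
            P,u,v=cloud(n,d,r["pixels"])
            print(n,o,round(r["score"],2),np.round(r["at"]),r["pixels"].sum(),np.round(np.median(P,0),3),np.round(P.min(0),3),np.round(P.max(0),3))
s=sensors.sense(); print(s["t"],s["tool_pos"],s["ee_rot"],s["finger_gap"],s["ft_force"])
E
```

```text
pics
scene handwheel 0.52 [333. 159.] 321 [ 0.553 -0.029  0.073] [ 0.528 -1.082 -0.81 ] [ 1.06  -0.006  0.08 ]
scene plate_stand 0.81 [310. 196.] 3440 [0.53  0.108 0.044] [ 0.497 -1.08  -0.794] [1.108 0.208 0.116]
scene clip 0.85 [263. 253.] 419 [0.5   0.315 0.078] [0.467 0.249 0.   ] [0.53  0.332 0.119]
scene small_clip 0.47 [247. 288.] 227 [0.478 0.396 0.066] [0.455 0.378 0.038] [0.494 0.405 0.096]
scene clip_bar 0.83 [259. 296.] 1600 [0.474 0.365 0.011] [ 0.439  0.26  -0.002] [0.522 0.439 0.094]
scene clip_bar 0.63 [264. 251.] 305 [0.507 0.315 0.083] [ 0.493  0.226 -0.002] [0.592 0.332 0.119]
top plate_edge 0.73 [329. 184.] 104 [0.545 0.092 0.113] [0.54  0.061 0.098] [0.55  0.134 0.12 ]
top handwheel 0.62 [385. 181.] 502 [ 0.557 -0.032  0.075] [ 0.531 -0.072 -0.002] [ 0.603 -0.006  0.083]
top plate_stand 0.9 [337. 193.] 3949 [0.536 0.071 0.042] [ 0.499 -0.084 -0.003] [0.603 0.205 0.12 ]
top clip 0.74 [227. 207.] 415 [0.502 0.312 0.08 ] [ 0.469  0.289 -0.002] [0.546 0.343 0.122]
top small_clip 0.43 [185. 218.] 186 [0.481 0.393 0.068] [ 0.458  0.38  -0.006] [0.512 0.423 0.097]
top clip_bar 0.6 [206. 217.] 1484 [0.481 0.355 0.011] [ 0.441  0.264 -0.006] [0.531 0.441 0.12 ]
0.7 [ 0.1803932  -0.59842208  0.21205367] [9.89303082e-01 1.45874639e-01 2.82953091e-06 3.88664210e-05] 0.08585300619192072 [ 0.29476656 -0.37900301 -0.02247667]
```

Run:
```python
from h import *
a=cv2.imread("pics/scene0.png");b=cv2.imread("pics/top0.png")
cv2.imwrite("pics/both.png",np.hstack([cv2.resize(a[110:350,190:420],None,fx=1.7,fy=1.7,interpolation=3),cv2.resize(b[110:350,170:410],None,fx=1.7,fy=1.7,interpolation=3)]))
# stand fit: case top by height from top cam
for n in("top","scene"):
    d=np.load(n+"_d.npy"); P,u,v=cloud(n,d)
    w=(abs(P[:,0]-.55)<.12)&(abs(P[:,1]-.1)<.2)
    m=w&(P[:,2]>.104)&(P[:,2]<.125)
    r=cv2.minAreaRect(P[m][:,:2].astype(np.float32)); print(n,"case",r,m.sum(),np.median(P[m][:,2]))
    m=w&(P[:,2]>.005)&(P[:,2]<.02); print("base",cv2.minAreaRect(P[m][:,:2].astype(np.float32)))
    m=(np.hypot(P[:,0]-.555,P[:,1]+.03)<.045)&(P[:,2]>.055)&(P[:,2]<.1)
    print("wheel",cv2.minEnclosingCircle(P[m][:,:2].astype(np.float32)),np.percentile(P[m][:,2],[5,50,95]))
    m=(abs(P[:,0]-.48)<.1)&(abs(P[:,1]-.355)<.12)&(P[:,2]>.005)&(P[:,2]<.02);print("bar",cv2.minAreaRect(P[m][:,:2].astype(np.float32)))
    for c in((.502,.313),(.48,.395)):
        m=(np.hypot(P[:,0]-c[0],P[:,1]-c[1])<.045)&(P[:,2]>.085 if c[1]<.35 else P[:,2]>.075)
        print("clip",cv2.minAreaRect(P[m][:,:2].astype(np.float32)),P[m].mean(0),P[m][:,2].max(),m.sum())
s=sensors.sense();c=cams.get_calibration("wrist");print(c); 
print("topcam",-np.array(cams.get_calibration("top")["R"]).T@cams.get_calibration("top")["t"],"scene",-np.array(cams.get_calibration("scene")["R"]).T@cams.get_calibration("scene")["t"])
```

```text
top case ((0.5283387899398804, 0.1765979528427124), (0.04850407689809799, 0.2632324695587158), 13.924712181091309) 962 0.11307056587119751
base ((0.5500555038452148, 0.09990597516298294), (0.2396010011434555, 0.3984396755695343), 0.04683128744363785)
wheel ((0.5581527352333069, -0.034412968903779984), 0.02845524251461029) [0.06699304 0.07459546 0.07915744]
bar ((0.47956669330596924, 0.35605061054229736), (0.19620709121227264, 0.23966239392757416), 0.6877127885818481)
clip ((0.49618038535118103, 0.3110228180885315), (0.05046391114592552, 0.028032945469021797), 12.629512786865234) [0.50369905 0.31235842 0.10570252] 0.1220581930755203 170
clip ((0.476664274930954, 0.39270153641700745), (0.03691990673542023, 0.016998616978526115), 14.425631523132324) [0.4809035  0.3932968  0.08802419] 0.09719176054591347 72
scene case ((0.527350664138794, 0.1766626238822937), (0.049425169825553894, 0.2653183043003082), 14.100048065185547) 630 0.1120275346054727
base ((0.5030760765075684, 0.10012003779411316), (0.2028234899044037, 0.3904017210006714), 23.240055084228516)
wheel ((0.5563397407531738, -0.032
[... 277 characters left out ...]
 12.340970039367676) [0.50126347 0.31482609 0.10492681] 0.11935723527144289 193
clip ((0.47415727376937866, 0.3928610682487488), (0.037250880151987076, 0.01829654723405838), 10.66307544708252) [0.47826149 0.39480857 0.08678522] 0.09594855478270713 98
{'mtx': array([[325.1922621 ,   0.        , 277.96601721],
       [  0.        , 325.1922621 , 215.35242671],
       [  0.        ,   0.        ,   1.        ]]), 'R': array([[ 0.28858275, -0.95745406, -0.00131226],
       [-0.9196427 , -0.27756701,  0.27787381],
       [-0.26641565, -0.07898278, -0.96061669]]), 't': array([-0.62460829, -0.03644284,  0.3804996 ])}
topcam [0.3321996  0.2197834  1.08332109] scene [0.13258155 0.74530432 0.76039822]
```

View pics/both.png

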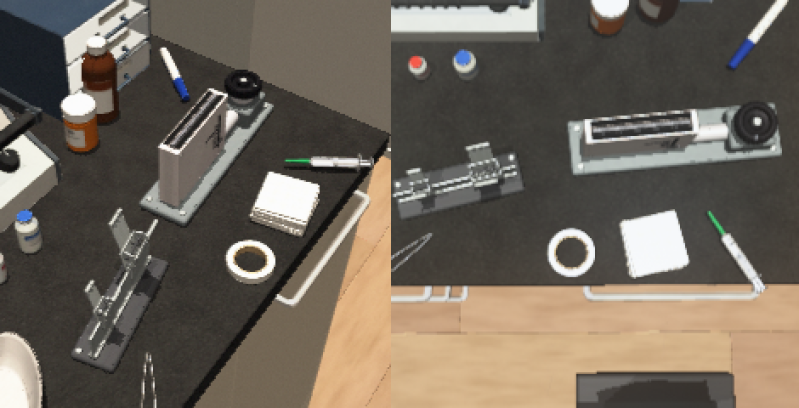

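The pictures show the stand with the wheel at its -y end (top 752,122) and the bar with the larger clip toward the stand. The larger clip is at top (482,165), and the smaller one is at its far end.

Run:
```python
from h import *
ims={}
for n in("top","scene"):
    im,d=cams.read_camera(n); ims[n]=im
    r=cams.trace(n,"plate_stand")[0]; P,u,v=cloud(n,d,cv2.dilate(r["pixels"].astype(np.uint8),np.ones((5,5)))>0)
    m=(P[:,2]>.006)&(P[:,2]<.018); print(n,"base",cv2.minAreaRect(P[m][:,:2].astype(np.float32)),m.sum())
    P,u,v=cloud(n,d); w=(abs(P[:,0]-.55)<.06)&(abs(P[:,1]-.11)<.1)
    m=w&(P[:,2]>.106)&(P[:,2]<.125); print("casetop",cv2.minAreaRect(P[m][:,:2].astype(np.float32)),np.percentile(P[m][:,2],[5,50,95]))
    m=(abs(P[:,0]-.55)<.05)&(P[:,1]>-.05)&(P[:,1]<.06)&(P[:,2]>.03)
    for y in np.arange(-.05,.06,.01):
        k=m&(abs(P[:,1]-y)<.005)
        if k.any(): print(round(y,3),np.percentile(P[k][:,2],[10,50,95]).round(3),np.percentile(P[k][:,0],[5,95]).round(3))
    r=cams.trace(n,"clip_bar")[0]; P,u,v=cloud(n,d,r["pixels"])
    m=(P[:,2]>.004)&(P[:,2]<.018); print("bar",cv2.minAreaRect(P[m][:,:2].astype(np.float32)))
c=cams.get_calibration("wrist");s=sensors.sense();R=Ro.from_quat(s["ee_rot"]).as_matrix()
C=-np.array(c["R"]).T@c["t"]; print("cam in tool",R.T@(C-s["tool_pos"]), "axes in tool\n",R.T@np.array(c["R"]).T)
```

```text
top base ((0.549909234046936, 0.06042132526636124), (0.0828840509057045, 0.28969821333885193), 6.998489856719971) 1552
casetop ((0.5438264012336731, 0.11688077449798584), (0.031237242743372917, 0.13976776599884033), 5.842874050140381) [0.10841118 0.11317862 0.11628144]
-0.05 [0.064 0.071 0.078] [0.534 0.576]
-0.04 [0.066 0.074 0.079] [0.532 0.581]
-0.03 [0.045 0.073 0.078] [0.531 0.58 ]
-0.02 [0.041 0.071 0.078] [0.531 0.579]
-0.01 [0.039 0.045 0.079] [0.532 0.577]
0.0 [0.033 0.039 0.043] [0.544 0.576]
0.01 [0.033 0.038 0.041] [0.543 0.564]
0.02 [0.035 0.038 0.041] [0.543 0.561]
0.03 [0.035 0.039 0.043] [0.542 0.561]
0.04 [0.033 0.037 0.039] [0.541 0.546]
0.05 [0.06  0.112 0.116] [0.535 0.561]
bar ((0.4863547384738922, 0.35161858797073364), (0.05587584525346756, 0.16995413601398468), 13.488932609558105)
scene base ((0.5452868342399597, 0.06342752277851105), (0.07375414669513702, 0.28518638014793396), 4.987946510314941) 1076
casetop ((0.5412995219230652, 0.11676889657974243), (0.030889740213751793, 0.14196868240833282), 5.6001763343811035) [0.10767753 0.11220693 0.1147191 ]
-0.05 [0.04  0.07  0.078] [0.531 0.573]
-0.04 [0.04  0.071 0.077] [0.529 0.577]
-0.03 [0.041 0.069 0.077] [0.529 0.576]
-0.02 [0.041 0.047 0.077] [0.53  0.576]
-0.01 [0.036 0.062 0.076] [0.529 0.568]
0.0 [0.033 0.039 0.041] [0.538 0.556]
0.01 [0.033 0.036 0.04 ] [0.541 0.555]
0.02 [0.032 0.037 0.042] [0.54  0.549]
0.03 [0.032 0.034 0.039] [0.54  0.544]
0.04 [0.033 0.033 0.033] [0.538 0.538]
0.05 [0.045 0.093 0.113] [0.532 0.557]
bar ((0.4834338426589966, 0.35245048999786377), (0.056065820157527924, 0.17025969922542572), 13.760836601257324)
cam in tool [ 7.07050009e-02  1.13091681e-04 -1.62761893e-01] axes in tool
 [[-2.44436580e-05 -9.60624326e-01 -2.77850505e-01]
 [ 9.99999088e-01  3.51671327e-04 -1.30382224e-03]
 [ 1.35019542e-03 -2.77850283e-01  9.60623442e-01]]
```

```bash
cat >> h.py <<'E'
def R_of(yaw,tilt=0):  # yaw of tool x (deg), tool down; tilt: lean about tool y
    return Ro.from_euler("z",yaw,degrees=True)*Ro.from_euler("x",180,degrees=True)*Ro.from_euler("y",tilt,degrees=True)
def go(pos,R):
    s=sensors.sense(); R0=Ro.from_quat(s["ee_rot"])
    l=R0.inv().apply(np.array(pos)-s["tool_pos"])/.3; r=(R0.inv()*R).as_rotvec()/np.pi
    print("lin",l.round(4),"rot",r.round(4),"t",s["t"],"q",np.round(s["q"],2))
def cam_pose(C,yaw,tilt):  # TCP for camera centre C
    R=R_of(yaw,tilt); return np.array(C)-R.apply([.0707,0,-.1628]),R
E
python3 - <<'E'
from h import *
go([.42,.085,.25],R_of(185.5))
for t in(-40,40):
    p,R=cam_pose([.41,.085,.215],185.5,t); print(t,p,R.apply([0,0,1]))
E
```

```text
lin [ 1.4222 -1.9505 -0.1266] rot [-0.     -0.     -0.9374] t 1.0 q [-1.38  0.28 -0.03  1.27 -0.    1.47]
-40 [0.56807406 0.1002208  0.13573305] [ 0.63982834  0.06160846 -0.76604444]
40 [0.35974595 0.08016109 0.04484288] [-0.63982834 -0.06160846 -0.76604444]
```

Call:
{"name": "arm_command", "arguments": {
  "plan": [
    {"linear": [0.71,-0.97,-0.06],"rotation": [0,0,-0.38]},
    {"linear": [0.71,-0.97,-0.06],"rotation": [0,0,-0.38]},
    {"linear": [0.71,-0.97,-0.06],"rotation": [0,0,-0.38]},
    {"linear": [0.71,-0.97,-0.06],"rotation": [0,0,-0.38]},
    {"linear": [0.71,-0.97,-0.06],"rotation": [0,0,-0.38]},
    {"linear": [0.71,-0.97,-0.06],"rotation": [0,0,-0.38]},
    {"linear": [0.71,-0.97,-0.06],"rotation": [0,0,-0.38]},
    {"linear": [0.71,-0.97,-0.06],"rotation": [0,0,-0.38]}
  ]
}}

```text
validation failed for argument at $.pl...
```

Run:
```python
from h import *
go([.42,.085,.25],R_of(185.5))
```

```text
lin [ 1.4222 -1.9505 -0.1266] rot [-0.     -0.     -0.9374] t 1.0 q [-1.38  0.28 -0.03  1.27 -0.    1.47]
```

Call:
{"name": "arm_command", "arguments": {
  "plan": [
    {"linear": [0.71,-0.97,-0.06],"rotation": [0,0,-0.38],"jaw": 1},
    {"linear": [0.71,-0.97,-0.06],"rotation": [0,0,-0.38],"jaw": 1},
    {"linear": [0.71,-0.97,-0.06],"rotation": [0,0,-0.38],"jaw": 1},
    {"linear": [0.71,-0.97,-0.06],"rotation": [0,0,-0.38],"jaw": 1},
    {"linear": [0.71,-0.97,-0.06],"rotation": [0,0,-0.38],"jaw": 1},
    {"linear": [0.71,-0.97,-0.06],"rotation": [0,0,-0.38],"jaw": 1},
    {"linear": [0.71,-0.97,-0.06],"rotation": [0,0,-0.38],"jaw": 1},
    {"linear": [0.71,-0.97,-0.06],"rotation": [0,0,-0.38],"jaw": 1}
  ]
}}

```text
t: 1.8
tool_pos: [0.3006, -0.2541, 0.2303]
ee_rot: [0.733, 0.681, 0.001, -0.0]
ft_force: [0.6, -0.9, -0.1]
finger_gap: 0.0858
grip_force: 0.0
```

Run:
```python
from h import *
go([.42,.085,.25],R_of(185.5))
```

```text
lin [ 1.1566  0.3135 -0.0641] rot [ 5.00e-04 -2.00e-04 -5.54e-01] t 1.8 q [-0.87 -0.16 -0.45  1.28  0.    0.78]
```

Call:
{"name": "arm_command", "arguments": {
  "plan": [
    {"linear": [1,0.3,-0.06],"rotation": [0,0,-0.55],"jaw": 1},
    {"linear": [1,0.3,-0.06],"rotation": [0,0,-0.55],"jaw": 1},
    {"linear": [1,0.3,-0.06],"rotation": [0,0,-0.55],"jaw": 1},
    {"linear": [1,0.3,-0.06],"rotation": [0,0,-0.55],"jaw": 1},
    {"linear": [1,0.3,-0.06],"rotation": [0,0,-0.55],"jaw": 1},
    {"linear": [1,0.3,-0.06],"rotation": [0,0,-0.55],"jaw": 1},
    {"linear": [1,0.3,-0.06],"rotation": [0,0,-0.55],"jaw": 1},
    {"linear": [1,0.3,-0.06],"rotation": [0,0,-0.55],"jaw": 1}
  ]
}}

```text
t: 2.6
tool_pos: [0.416, 0.0355, 0.2484]
ee_rot: [0.22, 0.975, 0.0, 0.0]
ft_force: [-0.2, -0.3, -0.2]
finger_gap: 0.0855
grip_force: 0.0
```

Run:
```python
from h import *
go([.42,.085,.25],R_of(185.5))
p,R=cam_pose([.40,.085,.24],185.5,-38);print(p); go(p,R)
```

```text
lin [ 0.059   0.1548 -0.0052] rot [ 0.0002  0.0003 -0.1718] t 2.6 q [-0.07 -0.12 -0.38  1.31  0.    0.37]
[0.55522412 0.09994638 0.15523912]
lin [-0.3265  0.3931  0.3112] rot [-0.0568 -0.2056 -0.1654] t 2.6 q [-0.07 -0.12 -0.38  1.31  0.    0.37]
```

Call:
{"name": "arm_command", "arguments": {
  "plan": [
    {"linear": [-0.32,0.39,0.1],"rotation": [-0.055,-0.2,-0.165],"jaw": 1},
    {"linear": [-0.32,0.39,0.1],"rotation": [-0.055,-0.2,-0.165],"jaw": 1},
    {"linear": [-0.32,0.39,0.1],"rotation": [-0.055,-0.2,-0.165],"jaw": 1},
    {"linear": [-0.32,0.39,0.1],"rotation": [-0.055,-0.2,-0.165],"jaw": 1},
    {"linear": [-0.32,0.39,0.27],"rotation": [-0.055,-0.2,-0.165],"jaw": 1},
    {"linear": [-0.32,0.39,0.27],"rotation": [-0.055,-0.2,-0.165],"jaw": 1},
    {"linear": [-0.32,0.39,0.27],"rotation": [-0.055,-0.2,-0.165],"jaw": 1}
  ]
}}

```text
t: 3.3
tool_pos: [0.5418, 0.0953, 0.1557]
ee_rot: [-0.039, 0.951, 0.013, 0.307]
ft_force: [-1.1, -0.1, -1.3]
finger_gap: 0.0852
grip_force: 0.0
```

Run:
```python
from h import *
s=sensors.sense();print(s["t"],s["q"],s["tool_pos"],s["ft_force"])
im,d=cams.read_camera("wrist"); np.save("w1_d.npy",d); np.save("w1.npy",im)
big=cv2.resize(im,None,fx=1.4,fy=1.4); save("w1",big)
c=cams.get_calibration("wrist"); np.savez("w1_c.npz",**c)
for o in("plate","plate_edge","handwheel"):
    for r in cams.trace("wrist",o)[:2]: print(o,r["score"],r["at"],r["pixels"].sum())
```

```text
3.3 [ 0.04364581 -0.18255282 -0.81578446  0.31298086  0.0228478  -0.03053201] [0.54175734 0.09532234 0.15568202] [-1.08307821 -0.08468694 -1.26474617]
plate 0.71 [302.7, 199.4] 1463
plate_edge 0.8 [300.8, 198.1] 1314
handwheel 0.72 [113.9, 154.0] 3081
```

View pics/w1.png

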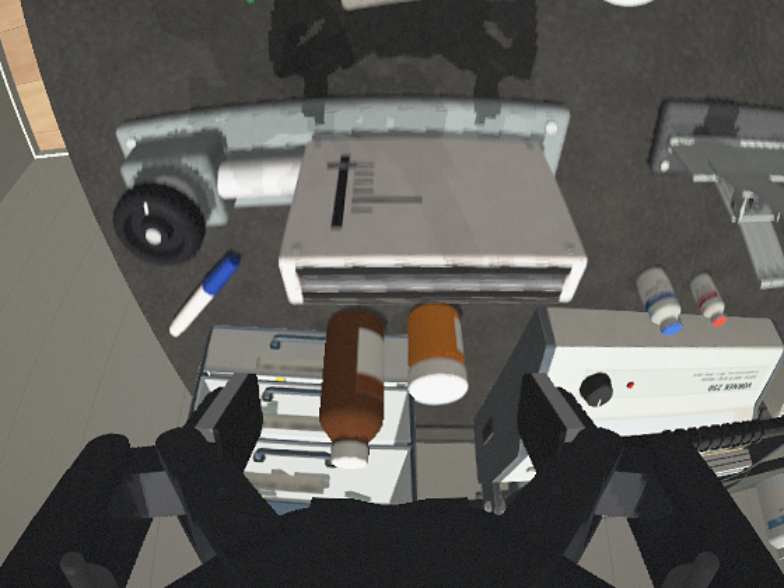

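The image is upside down, since the camera looks from the front. The pointer is at (343,163) at the low end of the slot, and the long mark is at (385,199). The rim is nearly flush.

```bash
cat >> h.py <<'E'
def fe_ray(c,uv):
    K=np.array(c["mtx"]); p=(np.atleast_2d(uv)-K[:2,2])/K[0,0]; r=np.linalg.norm(p,axis=1)
    s=np.where(r>1e-9,np.sin(r)/np.maximum(r,1e-9),1)
    ray=np.c_[p*s[:,None],np.cos(r)]; R=np.array(c["R"]); return ray@R, -R.T@np.array(c["t"])
def fe_cloud(c,d,mask):
    v,u=np.nonzero(mask&(d>0)); ray,C=fe_ray(c,np.c_[u,v].astype(float)); z=ray@np.array(c["R"])[2]
    return C+ray*(d[v,u]/z)[:,None],u,v
def face(c,uv,ctr,yaw):  # intersect with plane through ctr, normal = stand x
    n=np.array([np.cos(yaw),np.sin(yaw),0]); ray,C=fe_ray(c,uv)
    k=((np.array(ctr)-C)@n)/(ray@n); return C+ray*k[:,None]
E
python3 - <<'E'
from h import *
im=np.load("w1.npy");d=np.load("w1_d.npy");c=dict(np.load("w1_c.npz"))
P,u,v=fe_cloud(c,d,np.ones(d.shape,bool))
top=(abs(P[:,0]-.545)<.05)&(abs(P[:,1]-.115)<.085)&(P[:,2]>.105)&(P[:,2]<.125)
print("top",cv2.minAreaRect(P[top][:,:2].astype(np.float32)),np.percentile(P[top][:,2],[5,50,95]))
w=(np.hypot(P[:,0]-.557,P[:,1]+.034)<.04)&(P[:,2]>.06)
print("wheel",cv2.minEnclosingCircle(P[w][:,:2].astype(np.float32)),np.percentile(P[w][:,2],[5,50,95]))
f=(u>250)&(u<380)&(v>110)&(v<170); Q=P[f]; A=np.c_[Q[:,1],Q[:,2],np.ones(len(Q))]; co=np.linalg.lstsq(A,Q[:,0],rcond=None)[0]; print("face x=",co,"yaw",np.degrees(np.arctan(-co[0])))
m=np.zeros(d.shape,bool)
for r in cams.trace("wrist","plate_edge")[:1]:
    m=r["pixels"]; P2,_,_=fe_cloud(c,d,m); print("plate",np.percentile(P2[:,2],[10,50,90]),np.median(P2,0))
save("w1crop",cv2.resize(im[95:165,220:320],None,fx=8,fy=8,interpolation=cv2.INTER_CUBIC)[:560])
E
```

```text
top ((0.5480366945266724, 0.11658547818660736), (0.03133862093091011, 0.139571413397789), 5.206526279449463) [0.10710922 0.11867914 0.12056118]
wheel ((0.562642514705658, -0.034088872373104095), 0.028380103409290314) [0.07001437 0.0798043  0.08310202]
face x= [-0.09062967 -0.00918075  0.54533047] yaw 5.178549827785813
plate [0.11764916 0.12003826 0.12099916] [0.54783021 0.10877466 0.12003826]
```

View pics/w1crop.png

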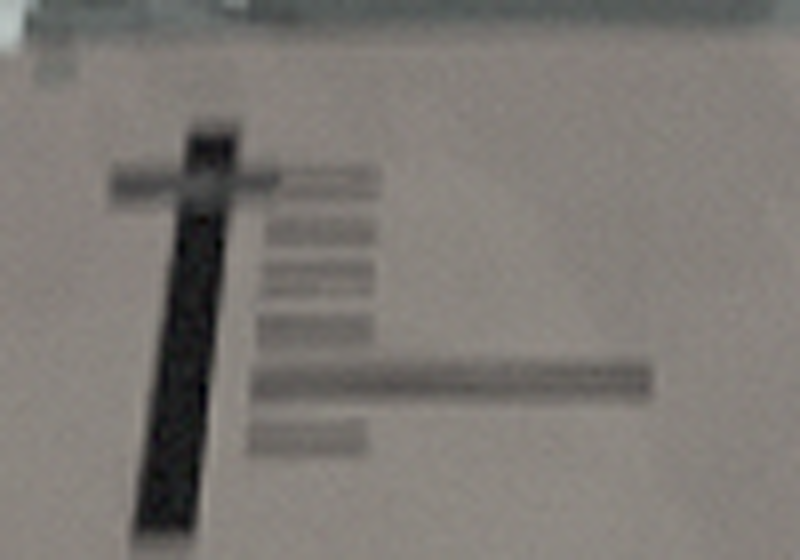

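Enlarged, the pointer (row 184) is level with the lowest short mark and the long mark is at row 381.

Run:
```python
from h import *
c=dict(np.load("w1_c.npz"))
rows=[183,232,278,328,381,437]; uv=[(220+300/8,95+r/8) for r in rows]+[(220+250/8,95+184/8),(220+700/8,95+40/8)]
P=face(c,uv,[.5335,.1,.06],np.radians(5.3)); print((P[:,2]*1000).round(1),np.diff(P[:6,2]*1000).round(1), P[0])
s=sensors.sense();print(s["tool_pos"],s["ee_rot"],s["qd"].round(3)); c2=cams.get_calibration("wrist");print(-np.array(c2["R"]).T@c2["t"]+np.array(c["R"]).T@c["t"])
im,d=cams.read_camera("wrist")
P,u,v=fe_cloud(c2,d,np.ones(d.shape,bool))
top=(abs(P[:,0]-.545)<.05)&(abs(P[:,1]-.115)<.085)&(P[:,2]>.105)&(P[:,2]<.125)
print("top",cv2.minAreaRect(P[top][:,:2].astype(np.float32)),np.percentile(P[top][:,2],[5,50,95]))
```

```text
[54.1 61.8 68.7 75.8 83.  90.2 54.1 29.7] [7.7 6.9 7.1 7.2 7.2] [0.53537165 0.07982421 0.05414817]
[0.55791771 0.09615807 0.17265477] [-0.03855501  0.94653448  0.01296797  0.32002786] [ 0.003  0.    -0.001 -0.002  0.001 -0.005]
[0.00880414 0.00044403 0.00809989]
top ((0.5418652296066284, 0.11622849106788635), (0.03147003799676895, 0.14021050930023193), 5.30997371673584) [0.10704194 0.11303921 0.11466616]
```

Run:
```python
from h import *
go([.556,-.035,.16],R_of(211))
```

```text
lin [ 0.0573 -0.4353  0.0077] rot [-0.0477  0.2036 -0.141 ] t 3.6 q [ 0.04 -0.18 -0.79  0.31  0.02 -0.03]
```

Call:
{"name": "arm_command", "arguments": {
  "plan": [
    {"linear": [0.057,-0.435,0.008],"rotation": [-0.048,0.204,-0.141],"jaw": 1},
    {"linear": [0.057,-0.435,0.008],"rotation": [-0.048,0.204,-0.141],"jaw": 1},
    {"linear": [0.057,-0.435,0.008],"rotation": [-0.048,0.204,-0.141],"jaw": 1},
    {"linear": [0.057,-0.435,0.008],"rotation": [-0.048,0.204,-0.141],"jaw": 1},
    {"linear": [0.057,-0.435,0.008],"rotation": [-0.048,0.204,-0.141],"jaw": 1},
    {"linear": [0.057,-0.435,0.008],"rotation": [-0.048,0.204,-0.141],"jaw": 1},
    {"linear": [0.057,-0.435,0.008],"rotation": [-0.048,0.204,-0.141],"jaw": 1},
    {"linear": [0.057,-0.435,0.008],"rotation": [-0.048,0.204,-0.141],"jaw": 1}
  ]
}}

```text
t: 4.4
tool_pos: [0.5531, -0.0353, 0.1558]
ee_rot: [-0.267, 0.964, 0.001, -0.003]
ft_force: [0.2, -0.0, 0.2]
finger_gap: 0.0854
grip_force: 0.0
```

Run:
```python
from h import *
cams.read_camera("wrist");s=sensors.sense();c=cams.get_calibration("wrist");im,d=cams.read_camera("wrist")
P,u,v=fe_cloud(c,d,np.ones(d.shape,bool))
w=(np.hypot(P[:,0]-.556,P[:,1]+.035)<.04)&(P[:,2]>.066)&(P[:,2]<.09)
print("wheel",cv2.minEnclosingCircle(P[w][:,:2].astype(np.float32)),np.percentile(P[w][:,2],[5,50,95]),w.sum())
print(s["tool_pos"],s["finger_gap"]); go([.556,-.035,.066],R_of(211))
```

```text
wheel ((0.5566499829292297, -0.03465982899069786), 0.028156371787190437) [0.06878041 0.07526308 0.07755747] 3616
[ 0.55209941 -0.03517351  0.15558551] 0.08545384091447675
lin [-0.0153 -0.0087  0.2979] rot [ 0.0012 -0.0021  0.0001] t 4.5 q [-0.18  0.19 -0.26  1.13 -0.   -0.72]
```

Call:
{"name": "arm_command", "arguments": {
  "plan": [
    {"linear": [-0.015,-0.009,0.15],"rotation": [0,-0.002,0],"jaw": 1},
    {"linear": [-0.015,-0.009,0.24],"rotation": [0,-0.002,0],"jaw": 1},
    {"linear": [-0.015,-0.009,0.298],"rotation": [0,-0.002,0],"jaw": 1},
    {"linear": [-0.015,-0.009,0.298],"rotation": [0,-0.002,0],"jaw": 1},
    {"linear": [-0.015,-0.009,0.298],"rotation": [0,-0.002,0],"jaw": 1}
  ]
}}

```text
t: 5.0
tool_pos: [0.5554, -0.0351, 0.066]
ee_rot: [-0.267, 0.964, 0.002, -0.001]
ft_force: [-0.4, 0.0, 0.0]
finger_gap: 0.0856
grip_force: 0.0
```

Run:
```python
from h import *
s=sensors.sense();print(s["tool_pos"],s["ft_force"]); go([.5564,-.0348,.066],R_of(211))
```

```text
[ 0.55540345 -0.03511532  0.0659639 ] [-0.36722943  0.02498024  0.04456734]
lin [-0.0034 -0.0008 -0.0001] rot [ 0.0014 -0.0003  0.0002] t 5.0 q [-0.18  0.28 -0.35  0.94  0.   -0.72]
```

Call:
{"name": "arm_command", "arguments": {
  "force": 40,
  "plan": [
    {"linear": [-0.003,-0.001,0],"rotation": [0,0,0],"jaw": 0.5},
    {"linear": [-0.003,-0.001,0],"rotation": [0,0,0],"jaw": 0.5},
    {"linear": [-0.003,-0.001,0],"rotation": [0,0,0],"jaw": 0.5},
    {"linear": [-0.003,-0.001,0],"rotation": [0,0,0],"jaw": 0.5},
    {"linear": [-0.003,-0.001,0],"rotation": [0,0,0],"jaw": 0.5}
  ]
}}

```text
t: 5.5
tool_pos: [0.557, -0.0349, 0.0657]
ee_rot: [-0.268, 0.963, 0.002, -0.001]
ft_force: [0.6, 0.1, 0.8]
finger_gap: 0.0424
grip_force: 0.0
```

Run:
```python
from h import *
s=sensors.sense();print(s["finger_gap"],s["grip_force"])
im,d=cams.read_camera("wrist");save("w2",im)
s=sensors.sense();print(s["finger_gap"],s["grip_force"],s["ft_force"])
```

```text
0.042416977569590175 0.0
0.042934491008696236 0.0 [-0.56792143 -0.69915584  0.84081193]
```

View pics/w2.png

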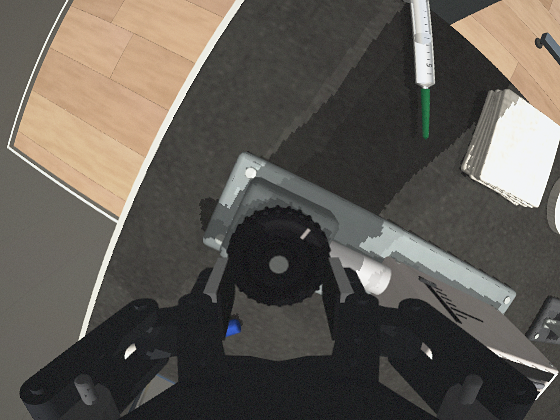

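The wheel is centred at (279,263) between the fingers, whose inner edges at about (232,262) and (328,262) look as if they meet the rim. I'll check that in depth.

Run:
```python
from h import *
s=sensors.sense();c=cams.get_calibration("wrist");im,d=cams.read_camera("wrist")
P,u,v=fe_cloud(c,d,np.ones(d.shape,bool)); T=Ro.from_quat(s["ee_rot"]).inv().apply(P-s["tool_pos"])*1000
for y in(250,262,272,285,300):
    print(y,[(int(x),*T[(v==y)&(u==x)].round(0).astype(int).tolist()) for x in(205,215,222,228,234,240,250,278,306,316,322,328,334,342,350)])
```

```text
250 [(205, [-23, -56, 65]), (215, [-22, -48, 63]), (222, [-6, -35, 23]), (228, [7, -26, -8]), (234, [8, -22, -11]), (240, [9, -19, -12]), (250, [6, -15, -4]), (278, [8, 0, -11]), (306, [6, 15, -4]), (316, [9, 19, -12]), (322, [8, 22, -11]), (328, [7, 26, -8]), (334, [-8, 36, 29]), (342, [-9, 42, 32]), (350, [-11, 48, 35])]
262 [(205, [-33, -56, 63]), (215, [-33, -48, 64]), (222, [11, -25, -32]), (228, [11, -22, -31]), (234, [2, -23, -11]), (240, [1, -19, -11]), (250, [-1, -15, -5]), (278, [2, 0, -11]), (306, [-2, 15, -3]), (316, [1, 20, -11]), (322, [2, 23, -12]), (328, [11, 22, -31]), (334, [11, 25, -31]), (342, [-16, 42, 27]), (350, [-16, 47, 28])]
272 [(205, [7, -33, -34]), (215, [11, -26, -42]), (222, [11, -23, -42]), (228, [9, -21, -37]), (234, [-4, -23, -12]), (240, [-4, -20, -12]), (250, [-7, -15, -5]), (278, [-4, 0, -11]), (306, [-7, 15, -4]), (316, [-4, 20, -11]), (322, [-4, 23, -12]), (328, [9, 22, -37]), (334, [11, 23, -43]), (342, [11, 27, -41]), (350, [7, 32, -34])]
285 [(205, [7, -30, -46]), (215, [11, -24, -54]), (222, [11, -21, -54]), (228, [4, -21, -41]), (234, [-6, -22, -22]), (240, [-12, -20, -11]), (250, [-12, -15, -11]), (278, [-15, 0, -4]), (306, [-12, 15, -11]), (316, [-12, 20, -11]), (322, [-4, 21, -26]), (328, [5, 21, -42]), (334, [11, 22, -53]), (342, [11, 25, -53]), (350, [11, 28, -53])]
300 [(205, [12, -25, -66]), (215, [8, -23, -60]), (222, [5, -22, -55]), (228, [-2, -21, -42]), (234, [-67, -36, 64]), (240, [-67, -31, 65]), (250, [-66, -22, 64]), (278, [-20, 0, -12]), (306, [-67, 23, 64]), (316, [-67, 31, 65]), (322, [-67, 36, 64]), (328, [-2, 21, -43]), (334, [5, 22, -55]), (342, [8, 24, -59]), (350, [12, 25, -67])]
```

Run:
```python
from h import *
s=sensors.sense();Ri=Ro.from_quat(s["ee_rot"]).inv()
c=cams.get_calibration("wrist");im,d=cams.read_camera("wrist")
P,u,v=fe_cloud(c,d,np.ones(d.shape,bool)); T=Ri.apply(P-s["tool_pos"])*1000
def rep(T):
    for sg in(-1,1):
        for z in range(-70,0,6):
            k=(abs(T[:,0])<13)&(T[:,1]*sg>15)&(T[:,1]*sg<50)&(abs(T[:,2]-z)<3)
            print(sg,z,k.sum(),np.percentile(T[k],[3,97],axis=0).round(0).tolist() if k.sum()>3 else "")
rep(T)
for n in("scene",):
    im,d=cams.read_camera(n);P,u,v=cloud(n,d);print(n);rep(Ri.apply(P-s["tool_pos"])*1000)
save("s2",cv2.resize(im[80:220,240:420],None,fx=4,fy=4,interpolation=3))
```

```text
-1 -70 609 [[6.0, -46.0, -73.0], [13.0, -23.0, -67.0]]
-1 -64 249 [[3.0, -43.0, -67.0], [13.0, -23.0, -61.0]]
-1 -58 476 [[-10.0, -27.0, -60.0], [11.0, -21.0, -55.0]]
-1 -52 305 [[-10.0, -34.0, -55.0], [11.0, -21.0, -49.0]]
-1 -46 305 [[-9.0, -34.0, -49.0], [11.0, -21.0, -43.0]]
-1 -40 269 [[-9.0, -34.0, -43.0], [11.0, -21.0, -37.0]]
-1 -34 234 [[-9.0, -34.0, -37.0], [11.0, -21.0, -31.0]]
-1 -28 172 [[-10.0, -32.0, -31.0], [11.0, -21.0, -25.0]]
-1 -22 29 [[-10.0, -22.0, -25.0], [7.0, -21.0, -22.0]]
-1 -16 4 [[-7.0, -21.0, -14.0], [11.0, -18.0, -13.0]]
-1 -10 713 [[-12.0, -25.0, -12.0], [12.0, -16.0, -8.0]]
-1 -4 119 [[-7.0, -26.0, -7.0], [12.0, -15.0, -2.0]]
1 -70 622 [[6.0, 23.0, -73.0], [13.0, 46.0, -67.0]]
1 -64 248 [[3.0, 23.0, -67.0], [13.0, 43.0, -61.0]]
1 -58 486 [[-10.0, 21.0, -61.0], [11.0, 27.0, -55.0]]
1 -52 302 [[-10.0, 21.0, -55.0], [11.0, 34.0, -49.0]]
1 -46 303 [[-9.0, 21.0, -49.0], [11.0, 34.0, -43.0]]
1 -40 273 [[-10.0, 21.0, -43.0], [11.0, 35.0, -37.0]]
1 -34 241 [[-9.0, 21.0, -37.0], [11.0, 34.0, -31.0]]
1 -28 154 [[-10.0, 21.0, -31.0], [11.0, 32.0, -25.0]]
1 -22 34 [[-10.0, 21.0, -25.0], [10.0, 22.0, -22.0]]
1 -16 1 
1 -10 702 [[-12.0, 16.0, -12.0], [12.0, 25.0, -7.0]]
1 -4 142 [[-8.0, 15.0, -7.0], [11.0, 27.0, -3.0]]
scene
-1 -70 1 
-1 -64 0 
-1 -58 0 
-1 -52 0 
-1 -46 0 
-1 -40 0 
-1 -34 0 
-1 -28 0 
-1 -22 0 
-1 -16 0 
-1 -10 2 
-1 -4 0 
1 -70 3 
1 -64 2 
1 -58 0 
1 -52 15 [[-8.0, 29.0, -53.0], [9.0, 37.0, -49.0]]
1 -46 15 [[-8.0, 27.0, -48.0], [9.0, 36.0, -44.0]]
1 -40 17 [[-8.0, 27.0, -42.0], [11.0, 36.0, -37.0]]
1 -34 21 [[-11.0, 25.0, -36.0], [10.0, 37.0, -32.0]]
1 -28 11 [[-10.0, 25.0, -30.0], [10.0, 33.0, -25.0]]
1 -22 4 [[-10.0, 25.0, -25.0], [6.0, 29.0, -20.0]]
1 -16 1 
1 -10 30 [[-12.0, 19.0, -12.0], [11.0, 30.0, -8.0]]
1 -4 20 [[-10.0, 23.0, -7.0], [11.0, 30.0, -2.0]]
```

View pics/s2.png

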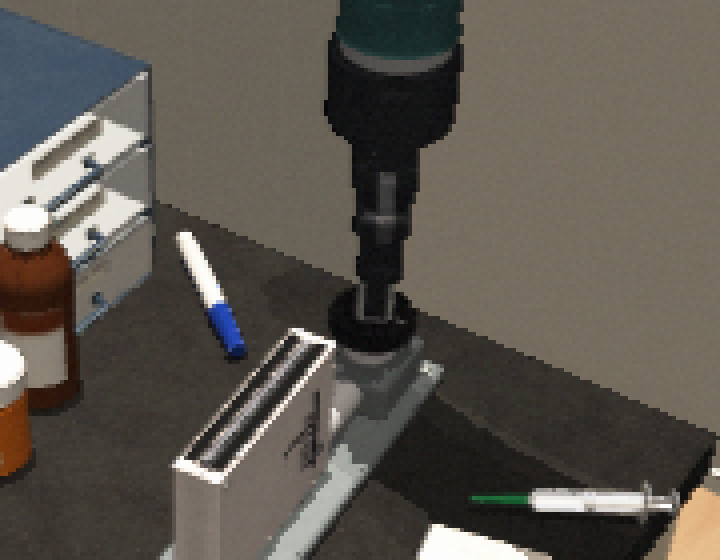

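The fingertips end 22 mm behind the reported TCP at this opening, not 19 mm ahead of it. The wrist depth, the scene depth and the scene picture (tips at about (375,315), above the wheel) all agree. From here I'll work from the measured tips: open, then go 39 mm lower.

Call:
{"name": "arm_command", "arguments": {
  "plan": [
    {"linear": [0,0,0],"rotation": [0,0,0],"jaw": 1},
    {"linear": [0,0,0],"rotation": [0,0,0],"jaw": 1},
    {"linear": [0,0,0],"rotation": [0,0,0],"jaw": 1},
    {"linear": [0,0,0.03],"rotation": [0,0,0],"jaw": 1},
    {"linear": [0,0,0.08],"rotation": [0,0,0],"jaw": 1},
    {"linear": [0,0,0.13],"rotation": [0,0,0],"jaw": 1},
    {"linear": [0,0,0.13],"rotation": [0,0,0],"jaw": 1}
  ]
}}

```text
t: 6.4
tool_pos: [0.5541, -0.0343, 0.0238]
ee_rot: [-0.268, 0.964, 0.003, -0.004]
ft_force: [-0.6, 0.3, 0.7]
finger_gap: 0.0851
grip_force: 0.0
```

```bash
cat >> h.py <<'E'
def tips():
    s=sensors.sense();c=cams.get_calibration("wrist");im,d=cams.read_camera("wrist")
    P,u,v=fe_cloud(c,d,np.ones(d.shape,bool)); T=Ro.from_quat(s["ee_rot"]).inv().apply(P-s["tool_pos"])*1000
    h=s["finger_gap"]*500
    for sg in(-1,1):
        k=(abs(T[:,0])<11)&(T[:,1]*sg>h-2)&(T[:,1]*sg<h+12)&(T[:,2]<5)&(T[:,2]>-60); print("tip z",sg,np.percentile(T[k][:,2],[50,95,99]).round(1),k.sum())
    print(s["t"],s["tool_pos"].round(4),s["finger_gap"],s["grip_force"],np.round(s["ft_force"],1)); return T,s,im,d
E
python3 - <<'E'
from h import *
tips()
E
```

```text
tip z -1 [-48.8 -35.9 -33.9] 1296
tip z 1 [-48.9 -35.8 -33.5] 1288
6.4 [ 0.5541 -0.0343  0.0238] 0.08513747030016916 0.0 [-0.6  0.3  0.7]
```

Call:
{"name": "arm_command", "arguments": {
  "force": 40,
  "plan": [
    {"linear": [-0.006,-0.006,0],"rotation": [0,0,0],"jaw": 0.5},
    {"linear": [-0.006,-0.006,0],"rotation": [0,0,0],"jaw": 0.5},
    {"linear": [-0.006,-0.006,0],"rotation": [0,0,0],"jaw": 0.5},
    {"linear": [-0.006,-0.006,0],"rotation": [0,0,0],"jaw": 0.5},
    {"linear": [-0.006,-0.006,0],"rotation": [0,0,0],"jaw": 0.5}
  ]
}}

```text
t: 6.95
tool_pos: [0.559, -0.0332, 0.0276]
ee_rot: [-0.268, 0.963, 0.004, -0.0]
ft_force: [-2.8, 6.4, 5.0]
finger_gap: 0.0547
grip_force: 42.0
```

Run:
```python
from h import *
s=sensors.sense();print(s["q"].round(3),s["finger_gap"],s["grip_force"],s["ft_force"],s["tool_pos"])
go([.5565,-.0348,s["tool_pos"][2]],R_of(211))
```

```text
[-0.179  0.328 -0.381  0.866  0.007 -0.722] 0.0546865711711536 42.04334020614624 [-2.78755949  6.36917289  4.98383607] [ 0.55903775 -0.03319264  0.02763659]
lin [ 0.01   -0.0002 -0.    ] rot [0.0027 0.0005 0.0006] t 6.95 q [-0.18  0.33 -0.38  0.87  0.01 -0.72]
```

Call:
{"name": "arm_command", "arguments": {
  "plan": [
    {"linear": [0,0,0],"rotation": [0,0,0.04],"jaw": 0.5},
    {"linear": [0,0,0],"rotation": [0,0,0.08],"jaw": 0.5},
    {"linear": [0,0,0],"rotation": [0,0,0.125],"jaw": 0.5},
    {"linear": [0,0,0],"rotation": [0,0,0.17],"jaw": 0.5},
    {"linear": [0,0,0],"rotation": [0,0,0.215],"jaw": 0.5},
    {"linear": [0,0,0],"rotation": [0,0,0.26],"jaw": 0.5},
    {"linear": [0,0,0],"rotation": [0,0,0.305],"jaw": 0.5},
    {"linear": [0,0,0],"rotation": [0,0,0.35],"jaw": 0.5}
  ]
}}

```text
t: 7.75
tool_pos: [0.5591, -0.0364, 0.0276]
ee_rot: [0.278, 0.961, 0.0, -0.002]
ft_force: [-3.8, -4.5, 4.5]
finger_gap: 0.0549
grip_force: 42.0
```

Run:
```python
from h import *
s=sensors.sense();print(s["q"].round(3),s["finger_gap"],s["grip_force"],s["ft_force"],s["ft_torque"],s["tool_pos"])
```

```text
[-0.181  0.328 -0.381  0.865  0.001  0.383] 0.05485250297170454 41.98003113269806 [-3.78541346 -4.49542842  4.54221763] [-0.25190089  0.49545778  0.12972796] [ 0.55910311 -0.03636294  0.02763586]
```

Call:
{"name": "arm_command", "arguments": {
  "plan": [
    {"linear": [0,0,0],"rotation": [0,0,0.045],"jaw": 0.5},
    {"linear": [0,0,0],"rotation": [0,0,0.09],"jaw": 0.5},
    {"linear": [0,0,0],"rotation": [0,0,0.135],"jaw": 0.5},
    {"linear": [0,0,0],"rotation": [0,0,0.18],"jaw": 0.5},
    {"linear": [0,0,0],"rotation": [0,0,0.225],"jaw": 0.5},
    {"linear": [0,0,0],"rotation": [0,0,0.27],"jaw": 0.5},
    {"linear": [0,0,0],"rotation": [0,0,0.315],"jaw": 0.5},
    {"linear": [0,0,0],"rotation": [0,0,0.36],"jaw": 0.5}
  ]
}}

```text
t: 8.55
tool_pos: [0.5562, -0.0379, 0.0276]
ee_rot: [0.75, 0.662, -0.004, -0.002]
ft_force: [-11.6, -6.2, 10.4]
finger_gap: 0.0549
grip_force: 42.6
```

Call:
{"name": "arm_command", "arguments": {
  "plan": [
    {"linear": [0,0,0],"rotation": [0,0,0.045],"jaw": 0.5},
    {"linear": [0,0,0],"rotation": [0,0,0.09],"jaw": 0.5},
    {"linear": [0,0,0],"rotation": [0,0,0.135],"jaw": 0.5},
    {"linear": [0,0,0],"rotation": [0,0,0.18],"jaw": 0.5},
    {"linear": [0,0,0],"rotation": [0,0,0.225],"jaw": 0.5},
    {"linear": [0,0,0],"rotation": [0,0,0.27],"jaw": 0.5},
    {"linear": [0,0,0],"rotation": [0,0,0.315],"jaw": 0.5},
    {"linear": [0,0,0],"rotation": [0,0,0.351],"jaw": 0.5}
  ]
}}

```text
t: 9.35
tool_pos: [0.5535, -0.0361, 0.0276]
ee_rot: [0.985, 0.172, -0.007, -0.001]
ft_force: [-15.1, 0.5, 16.5]
finger_gap: 0.0548
grip_force: 43.0
```

Call:
{"name": "arm_command", "arguments": {
  "plan": [
    {"linear": [0,0,0],"rotation": [0,0,0],"jaw": 0.5},
    {"linear": [0,0,0],"rotation": [0,0,0],"jaw": 0.5}
  ]
}}

```text
t: 9.55
tool_pos: [0.5536, -0.0361, 0.0276]
ee_rot: [0.985, 0.174, -0.007, -0.001]
ft_force: [-14.8, 0.2, 16.7]
finger_gap: 0.0547
grip_force: 43.0
```

Run:
```python
from h import *
T,s,im,d=tips(); print(s["q"].round(3))
for n in("top","scene"):
    im,d=cams.read_camera(n);P,u,v=cloud(n,d); L=Ro.from_euler("z",-5.3,degrees=True).apply(P-[.542,.1165,0])
    k=(abs(L[:,0])<.012)&(abs(L[:,1])<.058)&(L[:,2]>.118)&(L[:,2]<.17); print(n,k.sum(),np.median(P[k],0),np.percentile(L[k][:,2],[5,50,95]),np.median(L[k][:,0]))
    k=(abs(abs(L[:,0])-.0115)<.003)&(abs(L[:,1])<.065)&(abs(L[:,2]-.112)<.008); print("case top",np.median(L[k][:,2]))
```

```text
tip z -1 [-46.4 -10.8  -8.2] 1170
tip z 1 [-47.1 -15.  -13.6] 1056
9.55 [ 0.5536 -0.0361  0.0276] 0.05471080689839754 42.983556389808655 [-14.8   0.2  16.7]
[-1.800e-01  3.260e-01 -3.850e-01  8.730e-01 -2.000e-03  2.612e+00]
top 267 [0.54272531 0.11557111 0.14004384] [0.11900583 0.14004384 0.14668597] 0.0002358219860216206
case top 0.11284133994317984
scene 271 [0.53996529 0.12070693 0.13405617] [0.11929557 0.13405617 0.14494859] -0.0017290640394030824
case top 0.11204038015814673
```

Call:
{"name": "arm_command", "arguments": {
  "plan": [
    {"linear": [0,0,0],"rotation": [0,0,0],"jaw": 1},
    {"linear": [0,0,0],"rotation": [0,0,0],"jaw": 1},
    {"linear": [0,0,0],"rotation": [0,0,0],"jaw": 1},
    {"linear": [0,0,-0.08],"rotation": [0,0,0],"jaw": 1},
    {"linear": [0,0,-0.2],"rotation": [0,0,0],"jaw": 1},
    {"linear": [0,0,-0.4],"rotation": [0,0,0],"jaw": 1},
    {"linear": [0,0,-0.55],"rotation": [0,0,-0.05],"jaw": 1},
    {"linear": [0,0,-0.55],"rotation": [0,0,-0.1],"jaw": 1}
  ]
}}

```text
t: 10.5
tool_pos: [0.5654, -0.0368, 0.1996]
ee_rot: [0.947, 0.322, 0.005, 0.001]
ft_force: [1.2, 0.6, -0.8]
finger_gap: 0.0851
grip_force: 0.0
```

Run:
```python
from h import *
s=sensors.sense();print(s["tool_pos"],s["ft_force"]);R=Ro.from_quat(s["ee_rot"]);x=R.apply([1,0,0]);print(np.degrees(np.arctan2(x[1],x[0])))
go([.5,.05,.22],R_of(150))
```

```text
[ 0.56541466 -0.03682017  0.19957347] [ 1.22779162  0.62535546 -0.77113389]
37.622809907392764
lin [ 0.0046 -0.3619 -0.0703] rot [ 0.0042  0.     -0.6243] t 10.5 q [-0.18  0.17 -0.18  1.2   0.    2.3 ]
```

Call:
{"name": "arm_command", "arguments": {
  "plan": [
    {"linear": [0,-0.36,-0.07],"rotation": [0,0,-0.62],"jaw": 1},
    {"linear": [0,-0.36,-0.07],"rotation": [0,0,-0.62],"jaw": 1},
    {"linear": [0,-0.36,-0.07],"rotation": [0,0,-0.62],"jaw": 1},
    {"linear": [0,-0.36,-0.07],"rotation": [0,0,-0.62],"jaw": 1},
    {"linear": [0,-0.36,-0.07],"rotation": [0,0,-0.62],"jaw": 1},
    {"linear": [0,-0.36,-0.07],"rotation": [0,0,-0.62],"jaw": 1},
    {"linear": [0,-0.36,-0.07],"rotation": [0,0,-0.62],"jaw": 1},
    {"linear": [0,-0.36,-0.07],"rotation": [0,0,-0.62],"jaw": 1}
  ]
}}

```text
t: 11.3
tool_pos: [0.4949, 0.0501, 0.2131]
ee_rot: [0.599, 0.801, 0.001, -0.002]
ft_force: [0.2, -0.5, -0.7]
finger_gap: 0.0853
grip_force: 0.0
```

Run:
```python
from h import *
p,R=cam_pose([.40,.085,.26],175,-38);print(p); go(p,R)
```

```text
[0.55534864 0.07140875 0.17523912]
lin [0.0109 0.2137 0.1258] rot [-0.1259 -0.1863 -0.3666] t 11.3 q [-0.03  0.05 -0.29  1.23  0.    1.25]
```

Call:
{"name": "arm_command", "arguments": {
  "plan": [
    {"linear": [0.01,0.21,0.02],"rotation": [-0.126,-0.186,-0.367],"jaw": 1},
    {"linear": [0.01,0.21,0.02],"rotation": [-0.126,-0.186,-0.367],"jaw": 1},
    {"linear": [0.01,0.21,0.02],"rotation": [-0.126,-0.186,-0.367],"jaw": 1},
    {"linear": [0.01,0.21,0.02],"rotation": [-0.126,-0.186,-0.367],"jaw": 1},
    {"linear": [0.01,0.21,0.12],"rotation": [-0.126,-0.186,-0.367],"jaw": 1},
    {"linear": [0.01,0.21,0.12],"rotation": [-0.126,-0.186,-0.367],"jaw": 1},
    {"linear": [0.01,0.21,0.12],"rotation": [-0.126,-0.186,-0.367],"jaw": 1},
    {"linear": [0.01,0.21,0.12],"rotation": [-0.126,-0.186,-0.367],"jaw": 1}
  ]
}}

```text
t: 12.1
tool_pos: [0.5541, 0.071, 0.177]
ee_rot: [0.109, 0.949, -0.014, 0.294]
ft_force: [0.1, -0.2, 0.1]
finger_gap: 0.0852
grip_force: 0.0
```

Run:
```python
from h import *
for i in range(4): cams.read_camera("wrist")
s=sensors.sense();print(s["t"],s["tool_pos"],abs(s["qd"]).max())
c=cams.get_calibration("wrist");im,d=cams.read_camera("wrist");np.savez("w3_c.npz",**c);np.save("w3.npy",im);np.save("w3_d.npy",d)
P=[[.5338-.0,.079,.05],[.5325,.092,.11]]
# project face region
K=c["mtx"]; X=(np.array(c["R"])@np.array(P).T).T+c["t"]; th=np.arctan2(np.linalg.norm(X[:,:2],axis=1),X[:,2]); uv=K[:2,2]+K[0,0]*th[:,None]*X[:,:2]/np.linalg.norm(X[:,:2],axis=1)[:,None]; print(uv)
u0,v0=(uv.mean(0)-[45,35]).astype(int);print(u0,v0)
save("w3crop",cv2.resize(im[v0:v0+75,u0:u0+100],None,fx=8,fy=8,interpolation=3))
Q,u,v=fe_cloud(c,d,np.ones(d.shape,bool)); L=Ro.from_euler("z",-5.3,degrees=True).apply(Q-[.542,.1165,0])
k=(abs(L[:,0])<.006)&(abs(L[:,1])<.055)&(L[:,2]>.13)&(L[:,2]<.16);print("rim",k.sum(),np.percentile(L[k],[5,50,95],axis=0))
k=(abs(abs(L[:,0])-.0125)<.002)&(abs(L[:,1])<.065)&(abs(L[:,2]-.112)<.006);print("case",np.percentile(L[k][:,2],[5,50,95]))
k=(abs(L[:,0])<.025)&(abs(L[:,1])<.09)&(abs(L[:,2]-.112)<.006);print(cv2.minAreaRect(Q[k][:,:2].astype(np.float32)))
```

```text
12.3 [0.55395295 0.07024839 0.17693896] 0.05490321914928341
[[275.95520957  99.98803259]
 [299.39151873 141.28888112]]
242 85
rim 3988 [[-0.00216394 -0.04903247  0.13098851]
 [-0.00130791  0.00018134  0.13939167]
 [ 0.00114667  0.04924746  0.1449301 ]]
case [0.10689227 0.11206351 0.11404933]
((0.5412007570266724, 0.11646059155464172), (0.030784502625465393, 0.13943423330783844), 5.506692409515381)
```

View pics/w3crop.png

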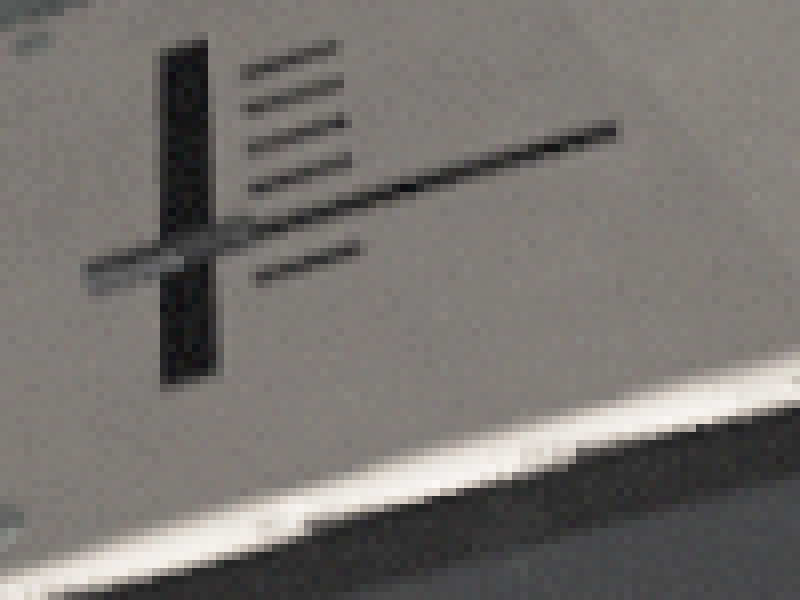

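The pointer's centre line, (88,277) to (250,233), extends straight into the long mark, (255,230) to (615,130), so the plate is at 30 mm. Next is the larger clip.

Run:
```python
from h import *
go([.495,.311,.18],R_of(103.6))
```

```text
lin [ 0.3247  0.7362 -0.19  ] rot [0.1161 0.1619 0.3377] t 12.35 q [ 0.09 -0.16 -0.72  0.42 -0.14  0.29]
```

Call:
{"name": "arm_command", "arguments": {
  "plan": [
    {"linear": [0.325,0.736,-0.19],"rotation": [0.116,0.162,0.338],"jaw": 1},
    {"linear": [0.325,0.736,-0.19],"rotation": [0.116,0.162,0.338],"jaw": 1},
    {"linear": [0.325,0.736,-0.19],"rotation": [0.116,0.162,0.338],"jaw": 1},
    {"linear": [0.325,0.736,-0.19],"rotation": [0.116,0.162,0.338],"jaw": 1},
    {"linear": [0.325,0.736,-0.19],"rotation": [0.116,0.162,0.338],"jaw": 1},
    {"linear": [0.325,0.736,-0.19],"rotation": [0.116,0.162,0.338],"jaw": 1},
    {"linear": [0.325,0.736,-0.19],"rotation": [0.116,0.162,0.338],"jaw": 1},
    {"linear": [0.325,0.736,-0.19],"rotation": [0.116,0.162,0.338],"jaw": 1}
  ]
}}

```text
t: 13.15
tool_pos: [0.4954, 0.3138, 0.1797]
ee_rot: [0.585, 0.81, -0.0, 0.024]
ft_force: [0.5, -0.3, -0.0]
finger_gap: 0.0852
grip_force: 0.0
```

Run:
```python
from h import *
for i in range(3): cams.read_camera("wrist")
s=sensors.sense();c=cams.get_calibration("wrist");im,d=cams.read_camera("wrist")
P,u,v=fe_cloud(c,d,np.ones(d.shape,bool)); L=Ro.from_euler("z",-13.6,degrees=True).apply(P-[.495,.311,0])*1000
k=(abs(L[:,0])<40)&(abs(L[:,1])<22)&(L[:,2]>85)&(L[:,2]<135)
for z in range(85,125,5):
    for sg in(-1,1):
        j=k&(abs(L[:,2]-z)<2.5)&(L[:,0]*sg>0); print(z,sg,j.sum(),np.percentile(L[j],[5,50,95],axis=0).round(1).tolist() if j.sum()>5 else "")
k=(abs(L[:,0])<8)&(abs(L[:,2]-50)<6)&(L[:,1]<100)&(L[:,1]>40); print("strip",k.sum(),np.median(L[k],0) if k.any() else "")
r=cams.trace("wrist","clip")[0];print(r["score"],r["at"])
m=r["pixels"]; Q,_,_=fe_cloud(c,d,m); Q=Ro.from_euler("z",-13.6,degrees=True).apply(Q-[.495,.311,0])*1000; print(np.percentile(Q,[2,50,98],axis=0).round(1))
print(s["q"].round(2),s["tool_pos"]); save("w4",im); go([.495,.311,.068],R_of(103.6))
```

```text
85 -1 30 [[-13.7, -11.8, 85.1], [-13.0, 5.3, 86.5], [-12.3, 13.6, 87.5]]
85 1 40 [[12.1, -12.3, 85.2], [12.6, 0.7, 86.0], [13.2, 12.8, 87.5]]
90 -1 63 [[-15.0, -12.7, 87.9], [-14.0, 3.8, 90.8], [-13.2, 13.6, 92.3]]
90 1 87 [[13.0, -12.3, 87.8], [13.8, 1.1, 90.0], [14.7, 13.4, 92.1]]
95 -1 74 [[-16.4, -12.0, 92.8], [-15.5, 1.2, 95.0], [-14.7, 13.5, 97.4]]
95 1 90 [[14.6, -11.9, 93.0], [15.4, 0.8, 95.1], [16.3, 13.3, 97.3]]
100 -1 75 [[-17.9, -11.4, 97.7], [-17.0, 1.0, 99.9], [-16.0, 13.6, 102.0]]
100 1 97 [[16.2, -11.6, 97.8], [17.0, 2.2, 99.9], [18.0, 13.4, 102.1]]
105 -1 92 [[-19.5, -11.9, 102.7], [-18.6, 2.2, 105.1], [-17.7, 13.6, 107.2]]
105 1 106 [[17.7, -12.3, 102.8], [18.6, 0.4, 105.1], [19.7, 13.1, 107.3]]
110 -1 66 [[-21.4, -11.7, 107.6], [-20.0, 1.5, 109.0], [-19.4, 13.5, 111.3]]
110 1 92 [[19.3, -11.5, 107.6], [20.1, 1.8, 109.7], [21.2, 13.3, 111.8]]
115 -1 104 [[-25.0, -11.6, 115.3], [-22.7, 1.0, 116.9], [-20.3, 13.7, 117.4]]
115 1 110 [[20.3, -11.8, 114.9], [21.6, 1.1, 116.9], [24.9, 13.5, 117.4]]
120 -1 148 [[-24.3, -12.4, 117.5], [-22.5, 0.6, 118.1], [-21.0, 12.4, 118.9]]
120 1 142 [[20.8, -13.3, 117.6], [22.4, 0.1, 118.2], [24.1, 12.6, 119.1]]
strip 184 [-0.17539333 66.33731107 50.8505173 ]
0.59 [273.9, 209.2]
[[-23.8 -18.1  50.6]
 [  0.7   0.9  84.6]
 [ 23.4  19.4 118.6]]
[ 0.48  0.21 -0.18  1.16 -0.05  1.72] [0.49582217 0.31129277 0.17907735]
lin [ 0.0142 -0.0059  0.3682] rot [0.0092 0.0132 0.0282] t 13.4 q [ 0.48  0.21 -0.18  1.16 -0.05  1.72]
```

View pics/w4.png

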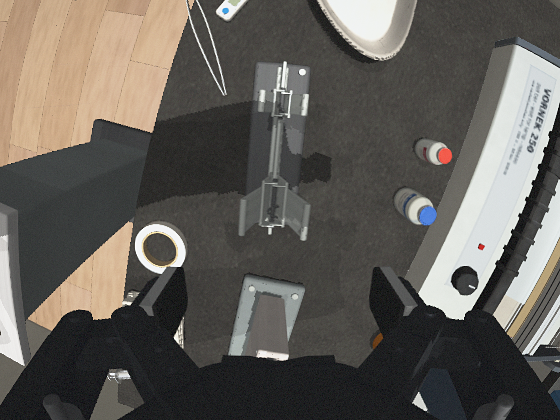

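The larger clip's wings are centred at (274,209), the smaller clip is at (284,95), and nothing stands near the fingers' way down.

Call:
{"name": "arm_command", "arguments": {
  "plan": [
    {"linear": [0.017,-0.006,0.1],"rotation": [0.009,0.013,0.028],"jaw": 1},
    {"linear": [0.017,-0.006,0.2],"rotation": [0.009,0.013,0.028],"jaw": 1},
    {"linear": [0.017,-0.006,0.29],"rotation": [0.009,0.013,0.028],"jaw": 1},
    {"linear": [0.017,-0.006,0.368],"rotation": [0.009,0.013,0.028],"jaw": 1},
    {"linear": [0.017,-0.006,0.368],"rotation": [0.009,0.013,0.028],"jaw": 1},
    {"linear": [0.017,-0.006,0.368],"rotation": [0.009,0.013,0.028],"jaw": 1}
  ]
}}

```text
t: 14.0
tool_pos: [0.4933, 0.3117, 0.068]
ee_rot: [0.618, 0.786, -0.0, -0.0]
ft_force: [0.0, 0.9, 0.9]
finger_gap: 0.0855
grip_force: 0.0
```

Run:
```python
from h import *
cams.read_camera("wrist"); s=sensors.sense();print(s["tool_pos"],s["ft_force"]);go([.495,.312,.068],R_of(103.6))
```

```text
[0.49435039 0.31216302 0.06910217] [-0.49852479  0.37602945  1.51848519]
lin [-0.001   0.002   0.0037] rot [ 0.0005 -0.0001  0.0001] t 14.05 q [ 0.45  0.32 -0.29  0.96 -0.    1.79]
```

Call:
{"name": "arm_command", "arguments": {
  "force": 40,
  "plan": [
    {"linear": [0,0.002,0],"rotation": [0,0,0],"jaw": 0.2},
    {"linear": [0,0.002,0],"rotation": [0,0,0],"jaw": 0.2},
    {"linear": [0,0.002,0],"rotation": [0,0,0],"jaw": 0.2},
    {"linear": [0,0.002,0],"rotation": [0,0,0],"jaw": 0.2},
    {"linear": [0,0.002,0],"rotation": [0,0,0],"jaw": 0.2},
    {"linear": [0,0.002,0],"rotation": [0,0,0],"jaw": 0.2},
    {"linear": [0,0.002,0],"rotation": [0,0,0],"jaw": 0.2},
    {"linear": [0,0.002,0],"rotation": [0,0,0],"jaw": 0.2}
  ]
}}

```text
t: 14.85
tool_pos: [0.4944, 0.3116, 0.0677]
ee_rot: [0.619, 0.786, -0.0, -0.0]
ft_force: [-0.5, -0.3, 0.4]
finger_gap: 0.0227
grip_force: 44.4
```

```bash
cat >> h.py <<'E'
def clipview():
    s=sensors.sense();c=cams.get_calibration("wrist");im,d=cams.read_camera("wrist")
    P,u,v=fe_cloud(c,d,np.ones(d.shape,bool)); T=Ro.from_quat(s["ee_rot"]).inv().apply(P-s["tool_pos"])*1000
    print("t",s["t"],s["tool_pos"].round(4),"gap",round(s["finger_gap"],4),"grip",round(s["grip_force"],1),"ft",np.round(s["ft_force"],1))
    for r in cams.trace("wrist","clip")[:1]:
        Q=T.reshape(-1,3)[r["pixels"][v,u]]; print("clip",round(r["score"],2),np.round(r["at"]),np.percentile(Q,[2,50,98],axis=0).round(1).tolist())
    return s,c,im,d,T,u,v
E
python3 - <<'E'
from h import *
s,c,im,d,T,u,v=clipview(); save("w5",im)
E
```

```text
t 14.85 [0.4944 0.3116 0.0677] gap 0.0227 grip 44.4 ft [-0.5 -0.3  0.4]
clip 0.89 [279. 268.] [[-19.5, -13.6, -45.5], [5.4, -0.4, -4.1], [18.5, 12.6, 35.4]]
```

View pics/w5.png

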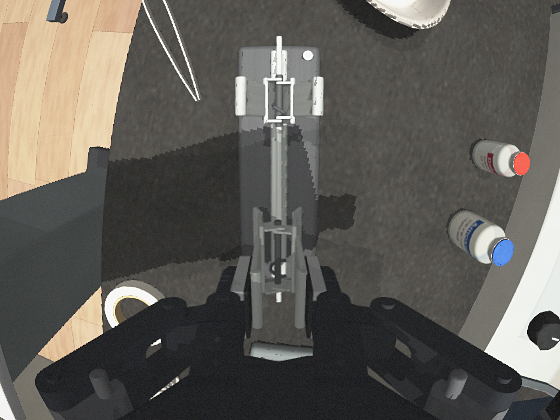

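The clip is squeezed to its stop between the pads (wings at (265..300,270)) and the jaws have opened off the strip. Lifting.

Call:
{"name": "arm_command", "arguments": {
  "plan": [
    {"linear": [0,0,-0.03],"rotation": [0,0,0],"jaw": 0.2},
    {"linear": [0,0,-0.08],"rotation": [0,0,0],"jaw": 0.2},
    {"linear": [0,0,-0.15],"rotation": [0,0,0],"jaw": 0.2},
    {"linear": [0,0,-0.25],"rotation": [0,0,0],"jaw": 0.2},
    {"linear": [0,0,-0.36],"rotation": [0,0,0],"jaw": 0.2},
    {"linear": [0,0,-0.47],"rotation": [0,0,0],"jaw": 0.2},
    {"linear": [0,0,-0.52],"rotation": [0,0,0],"jaw": 0.2},
    {"linear": [0,0,-0.52],"rotation": [0,0,0],"jaw": 0.2}
  ]
}}

```text
t: 15.75
tool_pos: [0.4967, 0.3128, 0.228]
ee_rot: [0.619, 0.786, 0.003, 0.002]
ft_force: [0.3, -0.2, -0.7]
finger_gap: 0.0227
grip_force: 44.4
```

Run:
```python
from h import *
s,c,im,d,T,u,v=clipview(); print(s["q"].round(2))
k=(abs(T[:,0])<25)&(abs(T[:,1])<25)&(T[:,2]>15)&(T[:,2]<45)
for z in range(-46,46,6):
    for sg in(-1,1):
        j=(abs(T[:,0])<25)&(T[:,1]*sg>0)&(T[:,1]*sg<25)&(abs(T[:,2]-z)<3); print(z,sg,j.sum(),np.percentile(T[j],[5,50,95],axis=0).round(1).tolist() if j.sum()>5 else "")
go([.542,.1165,.225],R_of(95.4))
```

```text
t 15.75 [0.4967 0.3128 0.228 ] gap 0.0227 grip 44.4 ft [ 0.3 -0.2 -0.7]
clip 0.59 [279. 268.] [[-52.9, -14.4, -45.5], [4.7, -0.3, -3.5], [18.5, 13.4, 219.0]]
[ 0.45  0.2  -0.09  1.27  0.    1.79]
-46 -1 866 [[-12.5, -22.3, -48.1], [4.5, -9.9, -44.7], [11.6, -7.1, -43.4]]
-46 1 819 [[-12.7, 7.7, -48.2], [5.0, 10.4, -44.7], [11.6, 22.7, -43.4]]
-40 -1 246 [[4.6, -23.8, -42.9], [10.9, -14.9, -40.3], [12.7, -6.9, -37.2]]
-40 1 262 [[-3.5, 7.4, -42.9], [10.9, 14.7, -40.8], [12.7, 24.0, -37.4]]
-34 -1 195 [[6.7, -23.7, -36.7], [11.0, -16.3, -34.3], [12.6, -8.9, -31.3]]
-34 1 200 [[6.6, 9.2, -36.7], [11.0, 16.6, -34.1], [12.6, 24.3, -31.4]]
-28 -1 161 [[6.8, -23.0, -30.7], [11.2, -15.0, -28.4], [12.3, -8.6, -25.4]]
-28 1 150 [[6.8, 8.9, -30.5], [11.1, 15.1, -28.0], [12.4, 23.2, -25.6]]
-22 -1 39 [[11.0, -12.0, -24.8], [12.1, -10.1, -22.7], [12.6, -8.6, -19.5]]
-22 1 52 [[4.0, 8.8, -24.7], [11.7, 9.5, -21.9], [12.7, 16.1, -19.3]]
-16 -1 49 [[2.3, -11.1, -18.4], [11.8, -9.0, -15.7], [12.7, -8.7, -13.9]]
-16 1 52 [[-5.8, 8.7, -18.7], [11.8, 9.0, -15.4], [12.6, 11.3, -13.1]]
-10 -1 28 [[9.7, -1
[... 647 characters left out ...]
.5, 10.5, 16.4]]
20 -1 19 [[13.0, -12.3, 17.6], [18.1, -11.6, 20.4], [18.6, -9.7, 22.1]]
20 1 14 [[17.5, 8.3, 17.5], [18.3, 9.6, 20.0], [18.6, 10.7, 22.3]]
26 -1 41 [[4.4, -13.3, 23.5], [14.8, -12.4, 26.5], [18.5, -10.0, 28.5]]
26 1 40 [[5.1, 8.6, 24.3], [15.6, 11.8, 27.2], [18.6, 12.0, 28.5]]
32 -1 68 [[-0.3, -15.1, 29.5], [10.0, -14.2, 32.6], [18.5, -12.8, 34.8]]
32 1 73 [[2.9, 11.7, 29.9], [12.4, 13.3, 32.6], [18.4, 14.2, 34.8]]
38 -1 37 [[-6.0, -15.7, 35.1], [6.2, -15.3, 35.8], [18.5, -14.9, 37.2]]
38 1 28 [[-2.1, 12.5, 35.3], [8.4, 14.4, 36.1], [18.5, 14.9, 37.7]]
44 -1 0 
44 1 0 
lin [-0.6695  0.0013 -0.0037] rot [ 0.0001 -0.0001  0.0454] t 15.85 q [ 0.45  0.2  -0.1   1.27  0.    1.79]
```

Call:
{"name": "arm_command", "arguments": {
  "plan": [
    {"linear": [-0.08,0,0],"rotation": [0,0,0.045],"jaw": 0.2},
    {"linear": [-0.2,0,0],"rotation": [0,0,0.045],"jaw": 0.2},
    {"linear": [-0.33,0,0],"rotation": [0,0,0.045],"jaw": 0.2},
    {"linear": [-0.46,0,0],"rotation": [0,0,0.045],"jaw": 0.2},
    {"linear": [-0.58,0,0],"rotation": [0,0,0.045],"jaw": 0.2},
    {"linear": [-0.65,0,0],"rotation": [0,0,0.045],"jaw": 0.2},
    {"linear": [-0.67,0,0],"rotation": [0,0,0.045],"jaw": 0.2},
    {"linear": [-0.67,0,0],"rotation": [0,0,0.045],"jaw": 0.2}
  ]
}}

```text
t: 16.65
tool_pos: [0.5408, 0.1156, 0.2222]
ee_rot: [0.673, 0.739, -0.001, -0.001]
ft_force: [0.2, 0.6, -1.0]
finger_gap: 0.0228
grip_force: 44.4
```

Run:
```python
from h import *
for i in range(3): cams.read_camera("wrist")
s,c,im,d,T,u,v=clipview(); print(abs(s["qd"]).max())
W=Ro.from_quat(s["ee_rot"]).apply(T/1000)+s["tool_pos"]
L=Ro.from_euler("z",-5.4,degrees=True).apply(W-[.542,.1165,0])*1000
k=(abs(L[:,0])<7)&(abs(L[:,1])<62)&(L[:,2]>134)&(L[:,2]<150); print("rim",k.sum(),np.percentile(L[k],[5,50,95],axis=0).round(1).tolist())
q=k&(abs(L[:,2]-142)<3)
for lo in range(-60,60,20):
    j=q&(L[:,1]>=lo)&(L[:,1]<lo+20)
    if j.sum()>5: print(lo,j.sum(),np.percentile(L[j][:,0],[2,50,98]).round(1),np.percentile(L[j][:,1],[0,100]).round(1), "tool y",np.percentile(T[j][:,1],[2,98]).round(1))
k=(abs(L[:,0])<25)&(abs(L[:,1])<85)&(abs(L[:,2]-112)<5); print("case",cv2.minAreaRect(W[k][:,:2].astype(np.float32)))
for sg in(-1,1):
    j=(abs(T[:,0])<25)&(T[:,1]*sg>0)&(T[:,1]*sg<25)&(abs(T[:,2]-34)<4); print("lip",sg,np.percentile(T[j],[5,50,95],axis=0).round(1).tolist())
save("w6",im)
```

```text
t 16.8 [0.541  0.1172 0.2231] gap 0.0226 grip 44.4 ft [ 0.6  0.1 -0.1]
clip 0.87 [280. 266.] [[-29.9, -14.1, -45.5], [5.1, 0.1, -3.5], [18.5, 13.3, 109.8]]
0.006642886642441677
rim 549 [[-1.8, -24.9, 141.7], [0.5, 25.7, 144.3], [2.2, 57.3, 145.5]]
-60 8 [1.6 1.6 1.7] [-52.2 -40.1] tool y [2.5 2.6]
-40 27 [1.5 1.6 2.4] [-39.7 -20.4] tool y [2.5 3.3]
-20 33 [-1.2  1.5  2.3] [-19.3  -0.3] tool y [-0.2  3.3]
0 123 [-1.7  0.6  2.2] [ 0.2 19.9] tool y [-0.7  3.2]
20 126 [-1.8  0.1  2.1] [20.1 39.8] tool y [-0.7  3.1]
40 127 [-1.8 -0.3  2. ] [40.  59.6] tool y [-0.7  3.1]
case ((0.5425049066543579, 0.11687209457159042), (0.029354410246014595, 0.13941626250743866), 5.048815727233887)
lip -1 [[-4.5, -15.7, 30.6], [9.2, -14.6, 34.1], [18.5, -13.6, 37.0]]
lip 1 [[0.7, 11.6, 30.2], [11.0, 13.4, 33.3], [18.5, 14.4, 37.0]]
```

View pics/w6.png

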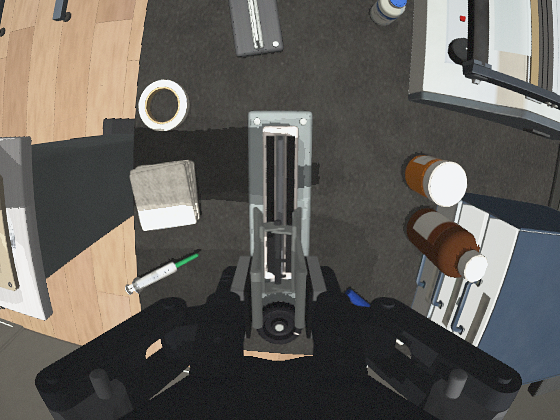

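The open jaws (about (262..300,240)) line up along the plate (rim at (280,190)). They need a 1.6 mm correction across it, then go down 60 mm.

Call:
{"name": "arm_command", "arguments": {
  "plan": [
    {"linear": [0,0.005,0],"rotation": [0,0,0],"jaw": 0.2},
    {"linear": [0,0.005,0.03],"rotation": [0,0,0],"jaw": 0.2},
    {"linear": [0,0.005,0.06],"rotation": [0,0,0],"jaw": 0.2},
    {"linear": [0,0.005,0.09],"rotation": [0,0,0],"jaw": 0.2},
    {"linear": [0,0.005,0.12],"rotation": [0,0,0],"jaw": 0.2},
    {"linear": [0,0.005,0.12],"rotation": [0,0,0],"jaw": 0.2}
  ]
}}

```text
t: 17.5
tool_pos: [0.5416, 0.1162, 0.1856]
ee_rot: [0.673, 0.74, -0.002, -0.001]
ft_force: [-0.7, -0.3, -0.9]
finger_gap: 0.0229
grip_force: 44.4
```

```bash
cat > chk.py <<'E'
from h import *
for i in range(2): cams.read_camera("wrist")
s,c,im,d,T,u,v=clipview(); print(abs(s["qd"]).max())
W=Ro.from_quat(s["ee_rot"]).apply(T/1000)+s["tool_pos"]
L=Ro.from_euler("z",-5.3,degrees=True).apply(W-[.542,.1165,0])*1000
q=(abs(L[:,0])<7)&(abs(L[:,1])<62)&(abs(L[:,2]-142)<3)
for lo in range(-60,60,20):
    j=q&(L[:,1]>=lo)&(L[:,1]<lo+20)
    if j.sum()>5: print(lo,j.sum(),"tool y",np.percentile(T[j][:,1],[2,98]).round(1))
for sg in(-1,1):
    j=(abs(T[:,0])<25)&(T[:,1]*sg>9)&(T[:,1]*sg<25)&(abs(T[:,2]-34)<4); print("lip",sg,j.sum(),np.percentile(T[j],[5,50,95],axis=0).round(1).tolist())
x=Ro.from_quat(s["ee_rot"]).apply([1,0,0]);print("yaw",np.degrees(np.arctan2(x[1],x[0])))
save("w_last",im)
E
python3 chk.py
```

```text
t 17.6 [0.5428 0.1164 0.1873] gap 0.0226 grip 44.4 ft [ 0.7 -0.2 -0.4]
clip 0.73 [279. 270.] [[-19.4, -14.2, -45.5], [5.8, 0.2, -3.7], [18.5, 12.5, 35.4]]
0.017145306935801834
-60 77 tool y [-2.1  1.6]
0 96 tool y [-2.5  1.5]
20 168 tool y [-2.5  1.5]
40 151 tool y [-2.4  1.4]
lip -1 97 [[-4.3, -15.6, 30.2], [8.6, -14.6, 34.0], [18.5, -13.5, 36.9]]
lip 1 88 [[0.2, 11.7, 30.3], [11.2, 13.5, 33.8], [18.5, 14.5, 37.3]]
yaw 95.4600037288918
```

Call:
{"name": "arm_command", "arguments": {
  "plan": [
    {"linear": [0,0,0.02],"rotation": [0,0,0],"jaw": 0.2},
    {"linear": [0,0,0.04],"rotation": [0,0,0],"jaw": 0.2},
    {"linear": [0,0,0.06],"rotation": [0,0,0],"jaw": 0.2},
    {"linear": [0,0,0.075],"rotation": [0,0,0],"jaw": 0.2},
    {"linear": [0,0,0.083],"rotation": [0,0,0],"jaw": 0.2},
    {"linear": [0,0,0.083],"rotation": [0,0,0],"jaw": 0.2},
    {"linear": [0,0,0.083],"rotation": [0,0,0],"jaw": 0.2}
  ]
}}

```text
t: 18.4
tool_pos: [0.5432, 0.1165, 0.163]
ee_rot: [0.673, 0.74, -0.0, -0.0]
ft_force: [-0.4, 0.3, -0.4]
finger_gap: 0.0229
grip_force: 44.4
```

```bash
python3 chk.py
python3 - <<'E'
from h import *
# everything else: compare object positions, and pointer height via top/scene unaffected
im,d=cams.read_camera("scene"); u,v=290,150
save("s_last",cv2.resize(im[100:310,190:410],None,fx=2.7,fy=2.7,interpolation=3))
E
```

```text
t 18.5 [0.5434 0.1165 0.1632] gap 0.0227 grip 44.4 ft [-0.  -0.4 -1.5]
clip 0.93 [279. 269.] [[-49.2, -14.7, -45.6], [4.4, -0.4, -3.2], [18.5, 12.6, 51.1]]
0.0023498534724590544
-60 119 tool y [-2.5  0.8]
-40 54 tool y [-2.4  0.8]
-20 17 tool y [-2.9 -2.3]
0 52 tool y [-2.8  0.7]
20 188 tool y [-2.7  0.7]
40 150 tool y [-2.1  0.7]
lip -1 97 [[-4.2, -15.6, 30.4], [8.8, -14.6, 34.0], [18.4, -13.5, 36.6]]
lip 1 86 [[0.4, 11.9, 30.3], [10.9, 13.5, 33.8], [18.6, 14.5, 37.0]]
yaw 95.46792149811387
```

View pics/s_last.png

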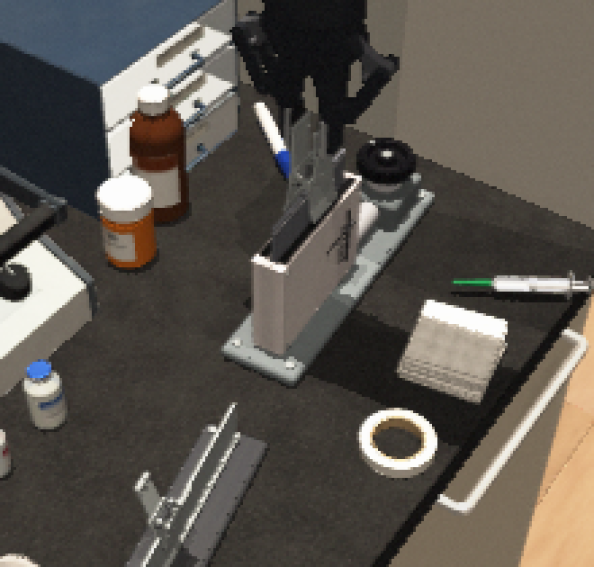

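The clip is held open astride the plate's middle (320,190), about 16 mm over the edge and with no contact force. The small clip is still parked on the bar (160,510) and nothing else has moved. Handing in.

```bash
python3 -c "
from cell import arm; print(arm.hand_in())"
```

```text
the job is handed in; nothing more can be done
None
```

I wound the plate up to the long mark and am holding the larger clip squeezed open over the middle of its top edge, touching neither side; handed in at about 18.5 s. The fingertips measured about 19 mm behind the reported TCP rather than ahead of it, so my first close on the wheel shut above it in the air, without contact, before I corrected for that.

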